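# Run down the board clamp's wing screw

## Task

The chopping board must not slip: run the clamp's loose wing screw down, clockwise seen from above, until its rubber pad presses on the board and the screw turns no further. Do it gently with repeated fingertip strokes against the side of one wing at a time; do not pinch or grip the screw, and leave the board and everything round it where it is. Finish with the hand clear.

Things in the scene. Friction and masses are not known exactly. Their poses are not given: they have to be found in the camera images.
- screw (a joint): The wing screw's turn, rad; grows as it turns clockwise seen from above, which moves the pad down 8 mm a turn. Starts between 0 and 2, the pad meets the board at about 6.5, firm stop at 7.5. It turns loosely (0.04 N m: a push of 1 to 2 N on a wing) and stays where it is left.
- screw_axis (a point): Point on the screw's vertical axis at half the height of its two wings, which stand out level on opposite sides of the hub. It turns and sinks with the screw: 106 mm above the worktop at 0, 96 mm at the stop. z axis up, x axis along the red-tipped wing. Nothing stands beside or above the wings.
- wing_a_mid (a point): Centre of the rounded lobe of the red-tipped wing, 32 mm from the screw's axis. Each wing is an upright blade 5 mm thick; its lobe is 24 mm high (12 mm below to 12 mm above this point) and runs from 20 to 44 mm from the axis.
- wing_b_mid (a point): Centre of the lobe of the plain brass wing, 32 mm from the screw's axis, opposite the red one.
- wing_a: The red-tipped wing; origin on the screw's axis, x axis outwards along the wing.
- wing_b: The plain brass wing; origin on the screw's axis, x axis outwards along the wing.
- hub: Brass hub between the wings, 19 mm across, 20 mm high; origin on the axis at its underside.
- clamp: Aluminium hold-down clamp on a black suction foot (82 mm wide, red lever), stuck fast to the worktop. Origin on the screw's axis at worktop height (z = -0.0075 here, left of the range); foot centred 85 mm along its -x. The fixed arm below the wings has its top 75 mm above the worktop and runs 95 mm from the axis to above the foot. The board's edge is 25 to 40 mm before the axis.
- pad: Sprung round rubber pad (32 mm) under the screw; it does not turn. Origin at its underside: about 6 to 8 mm above the board at the start, pressing on it with about 6 N at the stop.
- chopping_board: Loose wooden chopping board 220 x 340 x 22 mm, about 1 kg, lying on the worktop under the pad; origin at the centre of its underside, long side along y.
- lemon: Loose lemon, 77 x 55 x 54 mm, lying on the board; origin at its underside. Leave alone.
- peeler: Loose black peeler, 170 x 25 x 18 mm, lying on the board; origin at its underside. Leave alone.
- spice_jar: Loose spice jar with red cap, 45 mm across, 106 mm high, on the worktop to the left; origin at its underside. Leave alone.
- mustard_jar: Loose mustard jar, 64 mm across, 109 mm high, on the worktop to the left; origin at its underside. Leave alone.

How it is judged:
By the outcome, as a careful person would: the job done as asked, in the order asked, and still so for the second after the job is handed in, with the robot touching nothing.
It also fails if it takes over 58 s, if anything falls off the work surface, if the arm or the gripper's body presses on something with over 40 N, if the wrist force passes 120 N, or if a joint passes its speed limit or range.

## Robot

A 6-joint arm with a two-finger parallel gripper is mounted at the origin on a cart in front of the work surface, level with it; the furniture and walls round the work are solid. World frame = base frame: x ahead of the robot, y to its left, z up, the work surface at z = 0. Lengths are in m, angles in rad, forces in N, time in s.
With the tool pointing down it reaches from about 0.325 to 0.775 m from the base axis. Payload 5.5 kg.
Tool frame: the origin (TCP) lies between the finger pads; the fingertips stand 8 mm ahead of it and the grasp point (between the pads) lies 11 mm behind it (tcp_to_tips is the distance from the TCP to the fingertips, in m); z points along the fingers, y is the line along which they close (so a half turn about z gives the same grasp; the last joint's range is limited). The gripper opens to 88 mm and grips with 3 to 60 N. Pads are 20 mm wide; open, the fingers measure 115 mm over their backs; the gripper's body (75 mm by 178 mm) begins 61 mm behind the grasp point.
Start: joints at [-1.33, 0.091, 1.231, -0, 1.82, -0.057], TCP at [0.176, -0.574, 0.194] pointing down, gripper open.
Joint ranges: [-2.87, 2.87], [-0.86, 2.18], [0.17, 2.46], [-1.51, 4.65], [0.06, 2.69], [-2.65, 2.65]. Speed limits (rad/s): [2.57, 2.57, 3.01, 3.14, 3.14, 3.14].

## Interface

Orientations are given as a unit quaternion [w, x, y, z].
In Python, from bench import * gives the robot as it stands. Calls block until the motion is done:
- move_to(position, orientation): joint-space move of the TCP to a pose.
- move_l(position, speed=0.15, orientation=None): straight line of the TCP; orientation=None keeps the orientation; speed is the mean speed in m/s.
- movej(angles): joint-space move.
- gripper_open() and close(): open the fingers fully, or close them until they stop; the grip force is fixed at half the most.
- hold(seconds).
- inverse_kinematics(position, orientation): joint angles nearest the present ones, or None.
- state(): the state.
- get_image(name): name is "side" or "top"; returns a dict with "frame" (384x512x3 uint8, blue, green, red), "depth" (384x512 float32, m along the optical axis (not along the pixel's ray), 0 where there is no reading), "camera_matrix" (3x3 intrinsics, pixels), "view" (4x4, takes a point from world to camera coordinates). Camera axes: x right, y up, looking along -z (the intrinsics and any distortion apply to the point x, -y, -z); pixel columns grow to the right and rows downward; lengths in m; the calibration is good to about 2 mm. A picture is of the moment at which its call begins.
A pose or a line that the arm cannot do raises IKError and nothing moves.
- job_done(): hands the job in; it is judged then, once.
The state is a dict: "time": time; "joint_pos": joint angles; "dq": joint speeds; "joint_torque": joint torques, N m; "ee_pos": TCP position; "ee_rot": TCP orientation; "ft_force": force on the tool from outside, world axes, zero at the start; "moment": the same for the moment, N m; "finger_gap": finger opening in m; "finger_force": force on a finger pad.
Only numpy, scipy, OpenCV 4.12 (cv2) and the standard library are available. Lean on these libraries where they do the work, as an engineer would, in place of code of your own. Each camera call takes 0.05 s, during which the arm holds its last target. There are 200 camera calls.

## Working session

There is one attempt and no reset: what is moved stays moved. The work goes in short steps, each a Python script; the robot and the scene stay as the last script left them, time stands still between calls to the robot, and variables do not carry over. Pictures are saved under pics/ and viewed, at most 10 in all, crops included, and the job is handed in when it is done.

```bash
mkdir -p pics; ls
python3 - <<'E'
from bench import *
import cv2,numpy as np
for n in("side","top"):
    d=get_image(n); cv2.imwrite(f"pics/{n}0.png",d["frame"]); np.savez(f"{n}0.npz",**d); print(d["camera_matrix"],d["view"])
s=state();print(s["time"],s["ee_rot"],s["finger_gap"])
E
```

```text
pics
[[394.44736564   0.         252.75762835]
 [  0.         394.44736564 194.52910836]
 [  0.           0.           1.        ]] [[-0.99218528 -0.12314718  0.02007822  0.60488675]
 [ 0.07459276 -0.45642886  0.88662767  0.08127048]
 [-0.10002142  0.88119661  0.46204788 -1.21655268]
 [ 0.          0.          0.          1.        ]]
[[421.7617003    0.         253.136816  ]
 [  0.         421.7617003  189.85059062]
 [  0.           0.           1.        ]] [[-0.08113113 -0.99669502 -0.00409698  0.4669388 ]
 [ 0.97246785 -0.08005865  0.21885357 -0.50147783]
 [-0.21845826  0.01377165  0.97574911 -0.85611684]
 [ 0.          0.          0.          1.        ]]
0.1 [-8.76126629e-04  9.88930017e-01  1.48380070e-01 -8.89440456e-05] 0.087457303747148
```

View pics/side0.png

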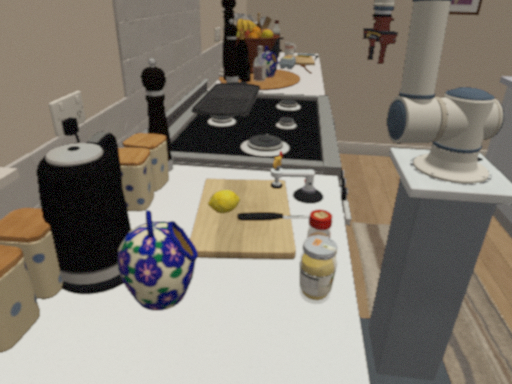

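View pics/top0.png

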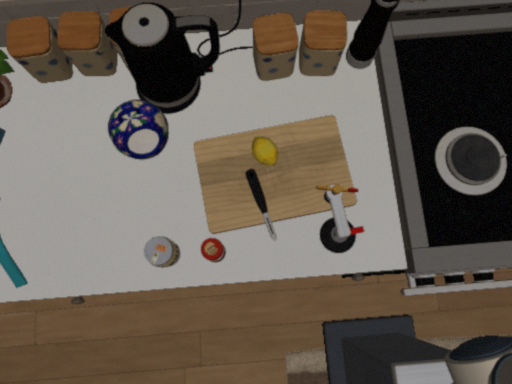

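The top view shows the screw near (337,189), with the red wing tip at about (355,190), the brass tip at about (320,187) and the foot at about (338,235). I'll enlarge it and measure.

```bash
cat > h.py <<'E'
import numpy as np
def ray(d,u,v,z):
    K=d["camera_matrix"];V=d["view"];R=V[:3,:3];t=V[:3,3]
    r=np.array([(u-K[0,2])/K[0,0],-(v-K[1,2])/K[1,1],-1.]);o=-R.T@t;w=R.T@r
    return o+w*(z-o[2])/w[2]
def pt(d,u,v):
    K=d["camera_matrix"];V=d["view"];r=np.array([(u-K[0,2])/K[0,0],-(v-K[1,2])/K[1,1],-1.])*d["depth"][v,u]
    return V[:3,:3].T@(r-V[:3,3])
def crop(d,x,y,w,h,s,f):
    import cv2
    cv2.imwrite(f,cv2.resize(d["frame"][y:y+h,x:x+w],None,fx=s,fy=s,interpolation=cv2.INTER_CUBIC))
E
python3 - <<'E'
from h import *
import numpy as np
t=dict(np.load("top0.npz"));s=dict(np.load("side0.npz"))
crop(t,300,170,80,60,10,"pics/tc.png");crop(s,250,140,80,60,10,"pics/sc.png")
np.set_printoptions(precision=4,suppress=True)
for u,v in[(337,187),(354,190),(321,187),(327,188),(345,190),(338,235),(338,215)]:print(u,v,pt(t,u,v),ray(t,u,v,.1))
E
```

```text
337 187 [0.52   0.2525 0.1001] [0.52   0.2525 0.1   ]
354 190 [0.5103 0.2191 0.1025] [0.5108 0.2184 0.1   ]
321 187 [0.5212 0.2865 0.1067] [0.5227 0.2853 0.1   ]
327 188 [0.5197 0.2731 0.0995] [0.5196 0.2732 0.1   ]
345 190 [0.513  0.2361 0.0969] [0.5124 0.2369 0.1   ]
338 235 [0.4256 0.2544 0.0593] [0.4216 0.2628 0.1   ]
338 215 [0.4665 0.251  0.0685] [0.4619 0.2577 0.1   ]
```

View pics/tc.png

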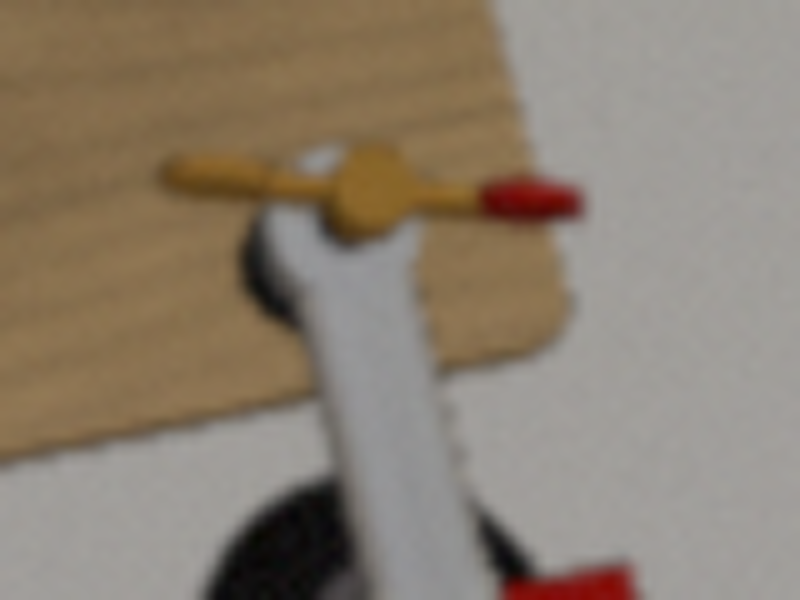

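View pics/sc.png

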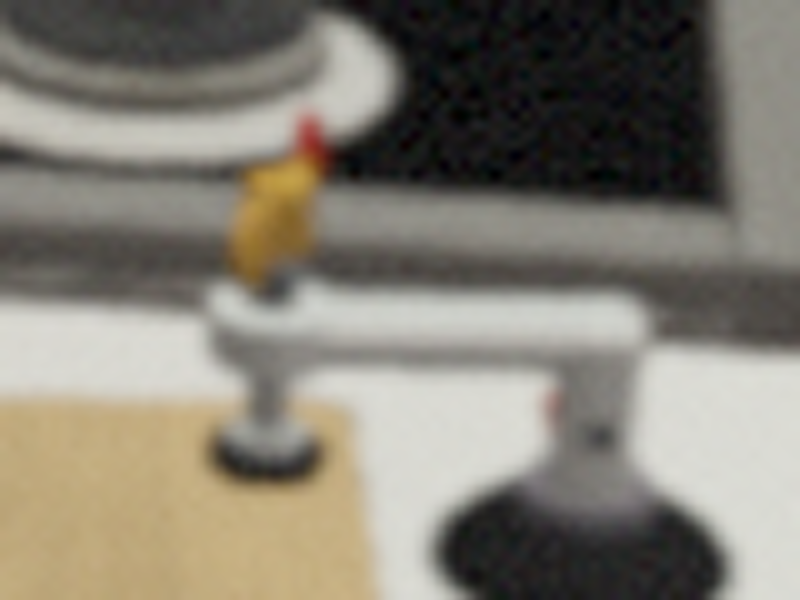

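The crops put the hub centre at about (337.4,188.7), the red tip at (358.3,190) and the brass tip at (316.3,187.2). That makes the red wing point at roughly -100° in world, with nothing standing near it. I'll push with the closed fingertips, following each wing's face. First I'll check joint ranges for this.

```bash
cat >> h.py <<'E'
from bench import *
from scipy.spatial.transform import Rotation as Ro
t0=dict(np.load("top0.npz"))
C=ray(t0,337.4,188.7,.106)[:2]
def pose(th,flip,z,d=.016,u=.032):
    """TCP pose with the finger back on the ccw face of a wing at angle th (deg)."""
    a=np.radians(th);e=np.array([np.cos(a),np.sin(a)]);n=np.array([-e[1],e[0]])
    R=Ro.from_euler('z',th+180*flip,degrees=True)*Ro.from_euler('x',180,degrees=True)
    q=R.as_quat();return np.r_[C+u*e+d*n,z],np.r_[q[3],q[:3]]
E
python3 - <<'E'
from h import *
np.set_printoptions(precision=4,suppress=True)
a=ray(t0,358.3,190,.1);b=ray(t0,316.3,187.2,.1);print(C,(a+b)/2,a-b,np.degrees(np.arctan2(*(a-b)[[1,0]])))
for th in range(-190,200,30):
    for f in(0,1):
        j=inverse_kinematics(*pose(th,f,.092));print(th,f,None if j is None else np.array(j)[[0,5]])
E
```

```text
[0.5151 0.2534] [0.5166 0.2523 0.1   ] [-0.013  -0.0853  0.    ] -98.63281468660159
-190 0 [ 0.4051 -0.9911]
-190 1 [0.4051 2.1505]
-160 0 [ 0.3712 -1.5487]
-160 1 [0.3712 1.5929]
-130 0 [ 0.3456 -2.0979]
-130 1 [0.3456 1.0437]
-100 0 [ 0.3354 -2.6317]
-100 1 [0.3354 0.5099]
-70 0 None
-70 1 [ 0.3421 -0.0069]
-40 0 [0.3627 2.6317]
-40 1 [ 0.3627 -0.5099]
-10 0 [0.3915 2.1368]
-10 1 [ 0.3915 -1.0047]
20 0 [0.4217 1.6434]
20 1 [ 0.4217 -1.4982]
50 0 [0.4464 1.1445]
50 1 [ 0.4464 -1.9971]
80 0 [0.4594 0.6339]
80 1 [ 0.4594 -2.5077]
110 0 [0.4563 0.1073]
110 1 None
140 0 [ 0.4367 -0.436 ]
140 1 None
170 0 [ 0.4051 -0.9911]
170 1 [0.4051 2.1505]
```

```bash
cat >> h.py <<'E'
def F(): return np.array(state()["ft_force"])
def stroke(w,e,step=10,z=.091,lim=8.,speed=.06,clear=15):
    """Push the wing standing at w clockwise to e (deg); returns the angle reached."""
    for f in(0,1):
        if all(inverse_kinematics(*pose(t,f,z)) is not None for t in np.arange(e,w+clear+1,5)):break
    else: raise SystemExit("no flip")
    s=w+clear
    move_to(*pose(s,f,.150));p,q=pose(s,f,z);move_l(p,.1,q);f0=F();t=s;log=[]
    while t>e:
        t=max(e,t-step);p,q=pose(t,f,z);move_l(p,speed,q)
        a=np.radians(t);ft=(F()-f0)@[-np.sin(a),np.cos(a),0];log.append((round(t),round(float(ft),1)))
        if ft>lim:break
    print("flip",f,"t",state()["time"],log)
    p,q=pose(t+5,f,z);move_l(p,.06,q);p,q=pose(t+5,f,.150);move_l(p,.15,q)
    print("up t",state()["time"]);return t
E
python3 - <<'E'
from h import *
close();print(state()["time"],state()["finger_gap"],F())
print(stroke(-99,-185))
d=get_image("top");crop(d,270,130,130,100,6,"pics/t1.png");d=get_image("side");crop(d,230,110,110,90,6,"pics/s1.png")
E
```

```text
1.4417 0.0005561552338896429 [-0.70991654  0.01952368  0.159617  ]
flip 1 t 8.75 [(-94, 0.6), (-104, 1.6), (-114, 0.6), (-124, 0.6), (-134, -0.7), (-144, 0.8), (-154, 0.3), (-164, -0.2), (-174, 0.1), (-184, 0.8), (-185, 0.4)]
up t 9.5417
-185
```

View pics/s1.png

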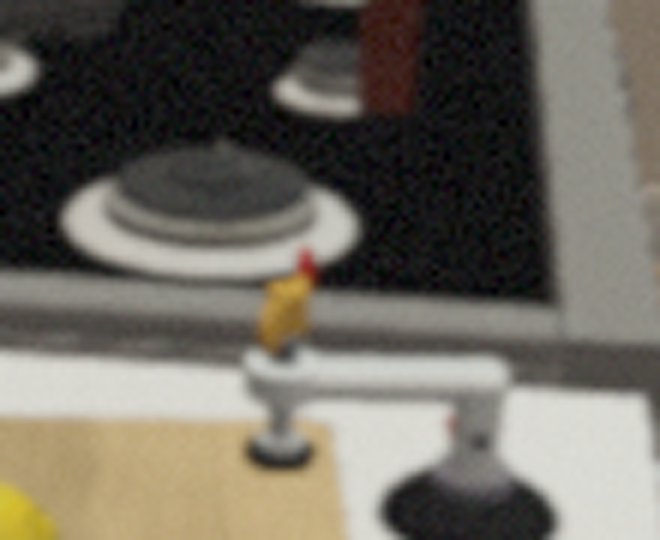

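The screw hasn't turned, and the arm isn't in the picture where I expected it. I'll check the tool's true position.

Run:
```python
from h import *
s=state();print(s["time"],s["ee_pos"],s["ee_rot"],s["joint_pos"],pose(-180,1,.15),C)
import cv2
d=get_image("side");cv2.imwrite("pics/s2.png",d["frame"])
e=get_image("top")
print(inverse_kinematics(*pose(-180,1,.15)))
cv2.imwrite("pics/st.png",np.hstack([cv2.resize(d["frame"],(400,300)),cv2.resize(e["frame"],(400,300))]))
```

```text
9.6417 [0.4824775  0.23716968 0.14828125] [ 4.74824639e-04  9.99999206e-01 -1.02777719e-04 -1.16273291e-03] [ 3.93583268e-01 -7.88439270e-02  1.48229286e+00  1.52543440e-05
  1.74065557e+00  1.96458771e+00] (array([0.48309789, 0.2373886 , 0.15      ]), array([6.123234e-17, 1.000000e+00, 0.000000e+00, 0.000000e+00])) [0.51509789 0.2533886 ]
[ 3.93527312e-01 -7.96492999e-02  1.48002208e+00 -4.44089210e-16
  1.74121988e+00  1.96432364e+00]
```

View pics/st.png

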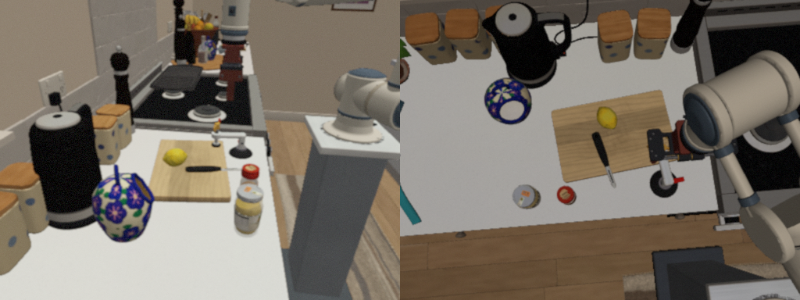

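The gripper shows over the screw, but its visible lower end looks about 30 mm higher than expected. The fingers may be dark against the hob. I'll brighten the view and check depth.

Run:
```python
from h import *
import cv2
d=get_image("side");np.savez("s3.npz",**d)
g=(255*(d["frame"]/255.)**.45).astype(np.uint8)
cv2.imwrite("pics/s3.png",cv2.resize(g[70:180,240:340],None,fx=5.4,fy=5.4,interpolation=cv2.INTER_CUBIC))
np.set_printoptions(precision=3,suppress=True)
for v in range(110,170,3):print(v,[pt(d,u,v).tolist() and tuple(pt(d,u,v).round(3)) for u in(286,290,293,297,301)])
```

```text
110 [(np.float64(0.53), np.float64(-0.56), np.float64(0.001)), (np.float64(0.494), np.float64(0.248), np.float64(0.223)), (np.float64(0.486), np.float64(0.249), np.float64(0.224)), (np.float64(0.477), np.float64(0.25), np.float64(0.224)), (np.float64(0.463), np.float64(-0.586), np.float64(-0.002))]
113 [(np.float64(0.527), np.float64(-0.517), np.float64(0.0)), (np.float64(0.493), np.float64(0.249), np.float64(0.216)), (np.float64(0.486), np.float64(0.247), np.float64(0.216)), (np.float64(0.476), np.float64(0.247), np.float64(0.216)), (np.float64(0.462), np.float64(-0.525), np.float64(0.001))]
116 [(np.float64(0.525), np.float64(-0.471), np.float64(-0.0)), (np.float64(0.493), np.float64(0.246), np.float64(0.208)), (np.float64(0.485), np.float64(0.245), np.float64(0.208)), (np.float64(0.476), np.float64(0.246), np.float64(0.209)), (np.float64(0.461), np.float64(-0.492), np.float64(-0.003))]
119 [(np.float64(0.52), np.float64(-0.329), np.float64(0.029)), (np.float64(0.492), np.float64(0.244), np.float64(0.199)), (np.float64(0.485), np.float64(0.245), np.float64(0.2)), (np.float64(0.475)
[... 4204 characters left out ...]
467), np.float64(0.071), np.float64(0.02)), (np.float64(0.454), np.float64(0.065), np.float64(0.018))]
164 [(np.float64(0.499), np.float64(0.092), np.float64(0.017)), (np.float64(0.487), np.float64(0.092), np.float64(0.017)), (np.float64(0.478), np.float64(0.092), np.float64(0.018)), (np.float64(0.466), np.float64(0.088), np.float64(0.017)), (np.float64(0.454), np.float64(0.088), np.float64(0.018))]
167 [(np.float64(0.498), np.float64(0.09), np.float64(0.006)), (np.float64(0.486), np.float64(0.094), np.float64(0.009)), (np.float64(0.477), np.float64(0.095), np.float64(0.01)), (np.float64(0.465), np.float64(0.091), np.float64(0.009)), (np.float64(0.454), np.float64(0.095), np.float64(0.011))]
```

View pics/s3.png

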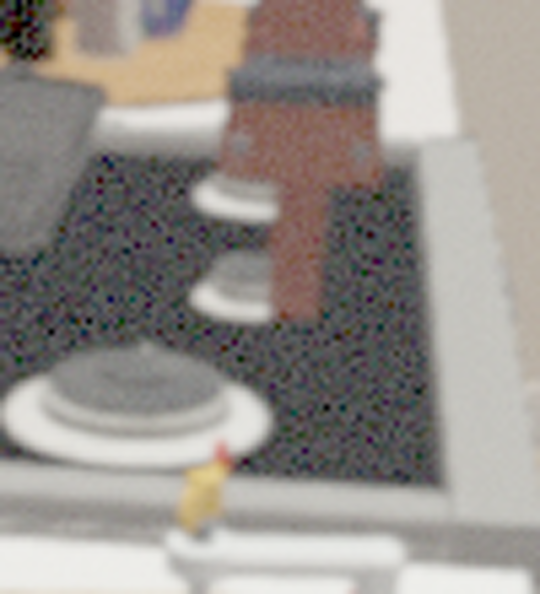

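Depth shows the fingertips at z≈0.174 with the TCP at 0.148, so the closed tips really end about 26 mm behind the TCP and the first pass went over the wings. I'll work with that measured offset (TCP z = 0.058 gives tips near 0.084) and track the red tip in the image by code.

```bash
sed -i 's/\.150/.105/g; s/z=\.091/z=.058/; s/step=10/step=12/; s/speed=\.06,/speed=.08,/' h.py
cat >> h.py <<'E'
def red():
    """World position and bearing of the red wing tip, from each camera that sees it."""
    import cv2
    for n in("side","top"):
        d=get_image(n);b,g,r=[d["frame"][...,i].astype(int) for i in range(3)]
        m=(r>110)&(r>2*g)&(r>2*b);P=[]
        for v,u in zip(*np.nonzero(m)):
            p=pt(d,u,v)
            if np.hypot(*(p[:2]-C))<.06 and .075<p[2]<.125:P.append(p)
        if P:
            p=np.mean(P,0);print(n,len(P),p.round(3),"bearing",np.degrees(np.arctan2(*(p[:2]-C)[::-1])).round())
        else:print(n,"none")
E
python3 - <<'E'
from h import *
print(state().keys());red()
print(stroke(-99,-185));red()
import cv2
d=get_image("side");crop(d,240,80,100,100,5.4,"pics/s4.png")
E
```

```text
dict_keys(['time', 'joint_pos', 'dq', 'joint_torque', 'ee_pos', 'ee_rot', 'ft_force', 'moment', 'finger_force', 'finger_gap'])
side 5 [0.511 0.225 0.1  ] bearing -98.0
top none
flip 1 t 15.15 [(-96, -0.7), (-108, 0.2), (-120, -0.0), (-132, -0.6), (-144, 0.2), (-156, -0.2), (-168, -0.5), (-180, 0.2), (-185, 1.1)]
up t 15.8667
-185
side 18 [0.484 0.255 0.102] bearing 177.0
top none
```

View pics/s4.png

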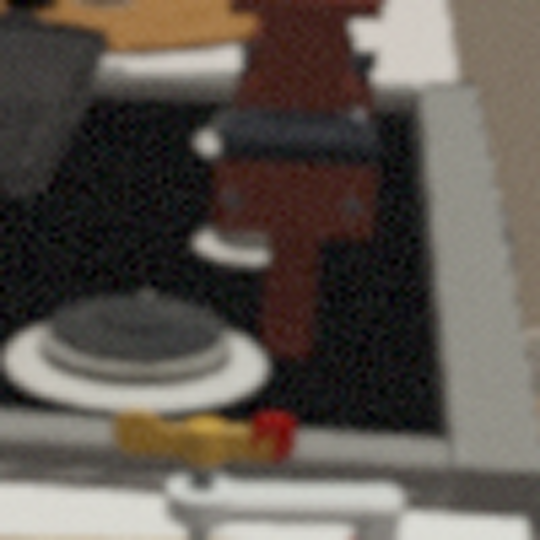

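The red wing has turned to bearing 177° (red tip at about (291,160) in the side image), so the strokes work. Next the brass wing.

Run:
```python
from h import *
w=stroke(-4,-98)
w=stroke(w,-192,clear=12)
red();print(F())
```

```text
flip 1 t 22.8917 [(-1, 1.3), (-13, 0.8), (-25, 0.7), (-37, 0.8), (-49, 0.6), (-61, 0.6), (-73, 0.4), (-85, 0.4), (-97, -0.7), (-98, 0.4)]
up t 23.6083
flip 1 t 27.6667 [(-98, 0.0), (-110, 0.9), (-122, 0.6), (-134, -0.5), (-146, -0.7), (-158, 0.4), (-170, 0.9), (-182, -0.2), (-192, 0.3)]
up t 28.3833
side 10 [0.546 0.254 0.098] bearing 1.0
top 4 [0.551 0.25  0.103] bearing -6.0
[ 0.15227648 -0.15959762  0.42769713]
```

Run:
```python
from h import *
w=stroke(-8,-98,step=8,z=.055,lim=6,clear=13)
red();print(F())
```

```text
flip 1 t 34.8667 [(-3, 0.2), (-11, 0.5), (-19, 0.6), (-27, 0.7), (-35, 0.3), (-43, 0.9), (-51, 1.0), (-59, 1.0), (-67, 3.3), (-75, 18.0)]
up t 35.6
side 6 [0.53  0.232 0.096] bearing -56.0
top 10 [0.53  0.227 0.101] bearing -60.0
[ 0.986245   -0.01302411 -0.07761654]
```

The force rose sharply to 18 N at about -70°, which looks like the stop. I'll confirm with one gentle fine-step press, retreat, and look.

Run:
```python
from h import *
w=stroke(-60,-80,step=3,z=.055,lim=7,clear=9)
p=np.array(state()["ee_pos"]);move_l(p+[0,0,.12],.2)
movej([-.5]+list(state()["joint_pos"][1:]))
red();print(state()["time"],F())
import cv2
a=get_image("side")["frame"][130:200,240:330];b=get_image("top")["frame"][170:240,290:380]
cv2.imwrite("pics/f.png",cv2.resize(np.hstack([a,b]),(792,308),interpolation=cv2.INTER_CUBIC))
```

```text
flip 1 t 38.5083 [(-54, 0.5), (-57, 0.1), (-60, 0.9), (-63, 1.0), (-66, -0.1), (-69, 6.7), (-72, 11.8)]
up t 39.2417
side 6 [0.531 0.231 0.095] bearing -56.0
top 11 [0.531 0.226 0.1  ] bearing -60.0
41.85 [0.36602241 0.71171623 0.81562204]
```

View pics/f.png

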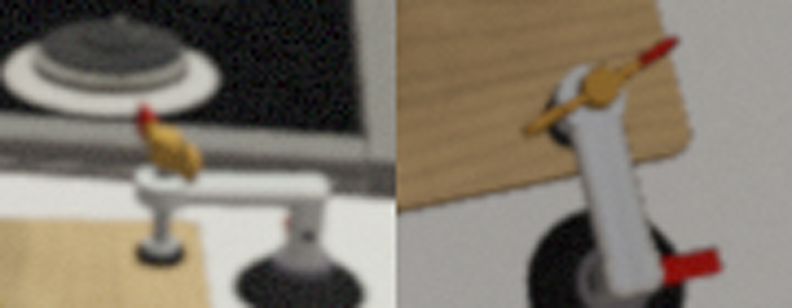

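The pad is now down on the board. The wings stand unchanged after the second press, with the red tip at about (676,42) and the brass tip at (527,132) in the right half. The board and clamp haven't moved and the hand is clear, so I'll hand in.

```bash
python3 -c "
from bench import *
print(job_done())"
```

```text
the job is handed in; nothing more can be done
None
```

I ran the wing screw down to its firm stop with one-wing fingertip strokes (the last presses reached 18 N and 12 N at the stop). The pad now rests on the board, the board and clamp look unmoved, and I handed the job in with the hand clear at about 42 s.

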